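# Put the turned drawer knobs away in the organiser

## Task

Put the four round wooden drawer knobs away in the grey organiser box, each standing upright on the floor of its bin: the large knob in the undivided bin, the two medium knobs in the halved bin, one in each half, and the small knob in any one pocket of the quartered bin. The two square-headed knobs belong to another job: leave them standing where they are.

Things in the scene. Friction and masses are not known exactly. Their poses are not given: they have to be found in the camera images.
- organiser: fixed grey plastic box, 94 (x) by 266 mm (y), rim 24 mm above the bench, walls 3, floor 4 mm thick; holds three square light-grey bins in a row along y, 86 mm apart, in any order. Its clear hinged lid is folded back flat on the bench on the +x side, reaching 148 mm from the origin, 12 mm high. Origin: centre of the underside; x points away from the robot, to the lid; z up
- bin_whole: light-grey plastic bin, dark pocket floors, fixed in the organiser, 84 x 84 mm outside, 18 mm high, walls and floor 2.5 mm thick. Origin: centre of its underside, 4 mm above the bench; axes as the organiser's. Undivided: one pocket 79 x 79 mm
- bin_halved: light-grey plastic bin, dark pocket floors, fixed in the organiser, 84 x 84 mm outside, 18 mm high, walls and floor 2.5 mm thick. Origin: centre of its underside, 4 mm above the bench; axes as the organiser's. One dividing wall along its x, as high as the walls, makes two pockets of about 79 mm (x) by 38 mm (y), centred at y = +20 and -20 mm
- bin_quartered: light-grey plastic bin, dark pocket floors, fixed in the organiser, 84 x 84 mm outside, 18 mm high, walls and floor 2.5 mm thick. Origin: centre of its underside, 4 mm above the bench; axes as the organiser's. Two crossing dividing walls, as high as the walls, make four pockets of about 38 x 38 mm, centred at x = +-20, y = +-20 mm
- knob_large: round turned knob of pale wood, the largest, standing on its foot on the bench: 46 mm tall, flat-topped round head 56 mm across (upright sides from 27 to 43 mm above its underside, meant to be gripped), narrower neck, round foot 50 mm across. About 60 g. Origin: centre of its underside; z up
- knob_medium_a: round turned knob of pale wood, middle size, standing on its foot: 42 mm tall, flat-topped round head 32 mm across (upright sides from 23 to 39 mm above its underside, meant to be gripped), narrow neck, round foot 22 mm across. About 25 g. Origin: centre of its underside; z up. The two medium knobs are alike
- knob_medium_b: round turned knob of pale wood, middle size, standing on its foot: 42 mm tall, flat-topped round head 32 mm across (upright sides from 23 to 39 mm above its underside, meant to be gripped), narrow neck, round foot 22 mm across. About 25 g. Origin: centre of its underside; z up. The two medium knobs are alike
- knob_small: round turned knob of pale wood, the smallest, standing on its foot: 38 mm tall, flat-topped round head 24 mm across (upright sides from 19 to 35 mm above its underside, meant to be gripped), narrow neck, round foot 18 mm across. About 15 g. Origin: centre of its underside; z up
- square_large: look-alike to leave: pale wooden knob with a SQUARE head 50 x 50 mm, 46 mm tall, about 60 g. Origin: centre of its underside. All six knobs stand at least 110 mm apart (centres), in front of and beside the organiser; tools lying between them (spring clamps, spatula) are lower than the heads
- square_medium: look-alike to leave: pale wooden knob with a SQUARE head 32 x 32 mm, 42 mm tall, about 28 g. Origin: centre of its underside
There are look-alikes about, which are no part of the job. What is shaped like the knob_small but blue or red is not meant.

How it is judged (in metres and radians):
At the end, for the whole second after the job is handed in: Large, medium and small round knobs stand in the undivided, halved (one per half) and quartered bins: underside within 8 mm of the bin underside, tilt under 0.12 rad, at rest. Both square knobs upright, at rest, within 30 mm of their starts (x of knob_large in the frame of bin_whole between -0.04 and 0.04 m and z of knob_large in the frame of bin_whole between -0.001 and 0.008 m and y of knob_large in the frame of bin_whole between -0.04 and 0.04 m and x of knob_small in the frame of bin_quartered between -0.04 and 0.04 m and z of knob_small in the frame of bin_quartered between -0.001 and 0.008 m and y of knob_small in the frame of bin_quartered between -0.04 and 0.04 m and ((x of knob_medium_a in the frame of bin_halved between -0.04 and 0.04 m and z of knob_medium_a in the frame of bin_halved between -0.001 and 0.008 m and y of knob_medium_a in the frame of bin_halved between 0.004 and 0.04 m and x of knob_medium_b in the frame of bin_halved between -0.04 and 0.04 m and z of knob_medium_b in the frame of bin_halved between -0.001 and 0.008 m and y of knob_medium_b in the frame of bin_halved between -0.04 and -0.004 m) or (x of knob_medium_a in the frame of bin_halved between -0.04 and 0.04 m and z of knob_medium_a in the frame of bin_halved between -0.001 and 0.008 m and y of knob_medium_a in the frame of bin_halved between -0.04 and -0.004 m and x of knob_medium_b in the frame of bin_halved between -0.04 and 0.04 m and z of knob_medium_b in the frame of bin_halved between -0.001 and 0.008 m and y of knob_medium_b in the frame of bin_halved between 0.004 and 0.04 m)) and angle between each of knob_large, knob_medium_a, knob_medium_b, knob_small, square_large, square_medium's own z axis and vertical below 0.12 rad and linear speed of each of knob_large, knob_medium_a, knob_medium_b, knob_small, square_large, square_medium below 0.02 m/s and angular speed of each of knob_large, knob_medium_a, knob_medium_b, knob_small, square_large, square_medium below 0.2 rad/s and distance of each of square_large, square_medium from where it was at the start of the episode below 0.03 m); the robot touches nothing.
It fails at once if a square-headed knob is moved more than 30 mm from its place (distance of any of square_large, square_medium from where it was at the start of the episode above 0.03 m).
It also fails if it takes over 106 s, if anything falls off the work surface, if the arm or the gripper's body presses on something with over 40 N, if the wrist force passes 120 N, or if a joint passes its speed limit or range.

## Robot

A 6-joint arm with a two-finger parallel gripper is mounted at the origin on the work surface. World frame = base frame: x ahead of the robot, y to its left, z up, the work surface at z = 0. Lengths are in mm, angles in rad, forces in N, time in s.
With the tool pointing down it reaches from about 350 to 975 mm from the base axis. Payload 7.1 kg.
Tool frame: the origin (TCP) lies midway between the tips of the shut fingers; the grasp point (between the pads) lies ctrl.grip_point_offset behind it (ctrl.grip_point_offset is the distance from the TCP to the grasp point, in mm); z points along the fingers, y is the line along which they close (so a half turn about z gives the same grasp; the last joint's range is limited). The gripper opens to 88 mm and grips with 3 to 60 N. Pads are 20 mm wide; open, the fingers measure 115 mm over their backs; the gripper's body (75 mm by 178 mm) begins 61 mm behind the grasp point.
Start: joints at [-1.365, 0.423, 1.63, -0, 1.089, -0.019], TCP at [139.339, -609.253, 222.675] pointing down, gripper open.
Joint ranges: [-3, 3], [-0.9, 2.11], [0.09, 2.58], [-1.31, 4.45], [0.11, 2.69], [-2.54, 2.54]. Speed limits (rad/s): [2.39, 2.39, 3.01, 3.14, 3.14, 3.14].

## Interface

Orientations are given as a rotation vector (axis times angle).
In Python, from workcell import ctrl gives the robot as it stands.
- The arm moves only by the tool apply_moves, never from a script. Its argument "targets" is a list of rows, each an object of numbers: "tx", "ty", "tz": the shift along the world's x, y, z in m; "spin": the turn about the world's z in degrees. In form: [{"tx": .., "ty": .., "tz": .., "spin": ..}, ...]. A call has exactly 8 rows; each row is the pose to reach, as a shift and turn from the pose commanded when the call began; what a row does not reach only later rows make up. A row lasts 1/10 s, in which the tool goes at most 50 mm and 8.59 degrees, less where a joint would pass 70% of its speed; a pose out of reach is approached as far as the arm can. A call with a gripper value outside its range is refused whole. "gripper" is the closure, from -1 (fully open) to 1 (shut), set as the call begins (left out, the last holds). The fingers move at their own pace and stop on an object; the grip force is fixed at half the most. Time passes only in rows, so rows that repeat a pose let the fingers close, or fill a call up. It gives the time, the measured TCP pose, the force, the opening and the grip force at its end, in the units of the state.
- ctrl.get_obs(): the state, without advancing time (a new reading comes with each control period).
- ctrl.get_image(name): name is "scene" or "top"; returns the picture (420x560x3 uint8, red, green, blue); there is no depth.
- ctrl.get_calibration(name): a dict with "fov_y" (degrees; the focal length in pixels is half the picture's height over the tangent of half this angle, whatever the lens; pixels are square), "cx", "cy" (the principal point, pixels), "rvec" (rotation vector, rad) and "tvec" (3), from world to camera coordinates, as OpenCV has them. Camera axes: x right, y down, z forward; pixel columns grow to the right and rows downward; lengths in mm; the calibration is good to about 2 mm. A picture is of the moment at which its call begins. get_calibration takes no time and is no camera call.
- ctrl.close_job(): hands the job in; it is judged then, once.
Trained networks look in the newest picture that a camera, given by its name, has taken for a name from the list of things; names that differ only in an ending like _2 or _b are one class to them, and where a whole thing is asked for, a point or a joint stands for the part that bears it (a point fixed in the world has none). Each returns a list of dicts, best first, with "score" (0 to 1); they miss things now and then, are a little off and sometimes report something else, mostly with a low value. They report only what shows in the picture. A call takes as long as a camera call. They do not tell look-alikes from the thing itself.
- ctrl.outline_of(name, camera): "pixels" (420x560 bool, what is visible of it) and "box" ([left, top, right, bottom] in pixels, round what is visible of it).
- ctrl.pinpoint(name, camera): "uv" ([column, row] in pixels: a listed point, or the origin of a listed thing).
The state is a dict: "t": time; "qpos": joint angles; "qvel": joint speeds; "joint_torque": joint torques, N m; "ee_pos": TCP position; "orientation": TCP orientation; "ft_force": force on the tool from outside, world axes, zero at the start; "moment": the same for the moment, N m; "width": finger opening in mm; "grasp_force": force on a finger pad.
Only numpy, scipy, OpenCV 4.12 (cv2) and the standard library are available. Lean on these libraries where they do the work, as an engineer would, in place of code of your own. Each camera call takes 0.05 s, during which the arm holds its last target. There are 200 camera calls.

## Working session

There is one attempt and no reset: what is moved stays moved. The work goes in short steps, Python scripts to look and compute and a tool call to move; the robot and the scene stay as the last step left them, time stands still between calls to the robot, and variables do not carry over. Pictures are saved under pics/ and viewed, at most 14 in all, crops included, and the job is handed in when it is done.

Besides the shell and the picture viewer there is one more tool, called by a JSON object that holds its "name" and its "arguments". apply_moves: Moves the arm, as the interface text tells. Its arguments: {"type":"object","properties":{"targets":{"type":"array"},"gripper":{"type":"number"}},"required":["targets"]}

```bash
mkdir -p pics; cat > h.py <<'E'
import numpy as np, cv2
from workcell import ctrl
def cal(n):
    c=ctrl.get_calibration(n); f=210/np.tan(np.radians(c["fov_y"])/2)
    K=np.array([[f,0,c["cx"]],[0,f,c["cy"]],[0,0,1.]])
    R=cv2.Rodrigues(np.array(c["rvec"],float))[0]; return K,R,np.array(c["tvec"],float).ravel(),c
def back(n,uv,z):
    K,R,t,_=cal(n); d=R.T@np.linalg.inv(K)@np.array([uv[0],uv[1],1.]); o=-R.T@t
    return o+d*(z-o[2])/d[2]
def proj(n,p):
    K,R,t,_=cal(n); q=K@(R@np.array(p,float)+t); return q[:2]/q[2]
E
python3 - <<'E'
from h import *
for n in("top","scene"):
    cv2.imwrite(f"pics/{n}0.png",ctrl.get_image(n)[:,:,::-1]); K,R,t,c=cal(n); print(n,c,-R.T@t)
o=ctrl.get_obs(); print(o,ctrl.grip_point_offset)
for k in("knob_large","knob_medium_a","knob_small","square_large","square_medium","organiser","bin_whole","bin_halved","bin_quartered"):
    for n in ("top","scene"):
        r=ctrl.pinpoint(k,n); print(k,n,[(round(x["score"],2),np.round(x["uv"]).tolist(),np.round(back(n,x["uv"],4 if "bin" in k else 0)[:2]).tolist()) for x in r[:5]])
E
```

```text
top {'fov_y': 42.23961151402656, 'cx': 287.58303201378465, 'cy': 206.0827976193517, 'rvec': array([ 2.14726285, -2.14444019,  0.15914512]), 'tvec': array([ -19.84145483,  522.64610225, 1404.80063007])} [ 311.7014569   -17.34130195 1466.13741607]
scene {'fov_y': 49.288019820638134, 'cx': 281.92336759276327, 'cy': 208.9232696666675, 'rvec': array([ 1.25002535,  2.26689885, -0.97732799]), 'tvec': array([ 284.23985792, -237.37582662, 1272.33925987])} [1064.78214681  347.36555129  708.21107426]
{'t': 0.1, 'qpos': array([-1.36501833e+00,  4.23763723e-01,  1.63057426e+00, -1.13429099e-05,
        1.08865126e+00, -1.90309345e-02]), 'qvel': array([ 0.00082967, -0.00198858, -0.00238453, -0.00104792,  0.00017708,
       -0.00220135]), 'joint_torque': array([ 2.40363324e-04, -5.45614100e+01, -2.74324983e+01,  6.46073604e-02,
        1.88688742e-02, -2.79903793e-05]), 'ee_pos': array([ 139.22634153, -608.78395858,  221.99533592]), 'orientation': array([-3.12038517e+00, -3.52238250e-01,  2.20155528e-04]), 'ft_force': array([ 0.57994772,  0.27114954, -0.34397122]), 'moment': array([ 0.06901453, -0.
[... 876 characters left out ...]
.0])]
square_large top [(0.63, [165.0, 191.0], [570.0, 317.0])]
square_large scene [(0.9, [425.0, 336.0], [578.0, 325.0])]
square_medium top [(0.49, [323.0, 235.0], [449.0, -115.0])]
square_medium scene [(0.68, [262.0, 202.0], [445.0, -107.0])]
organiser top [(0.38, [165.0, 192.0], [566.0, 315.0])]
organiser scene [(0.84, [253.0, 267.0], [611.0, -16.0])]
bin_whole top [(0.57, [314.0, 179.0], [603.0, -91.0])]
bin_whole scene [(0.56, [221.0, 247.0], [607.0, -98.0])]
bin_halved top [(0.84, [284.0, 173.0], [619.0, -10.0])]
bin_halved scene [(0.82, [250.0, 267.0], [618.0, -18.0])]
bin_quartered top [(0.65, [256.0, 171.0], [624.0, 69.0])]
bin_quartered scene [(0.68, [288.0, 289.0], [622.0, 73.0])]
```

```bash
python3 - <<'E'
import cv2
for n,(a,b,c,d) in dict(top=(120,420,110,510),scene=(120,400,90,490)).items():
    i=cv2.imread(f"pics/{n}0.png")[a:b,c:d]; cv2.imwrite(f"pics/{n}0c.png",cv2.resize(i,None,fx=2,fy=2,interpolation=2))
E
```

```text
(no output)
```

View pics/top0c.png

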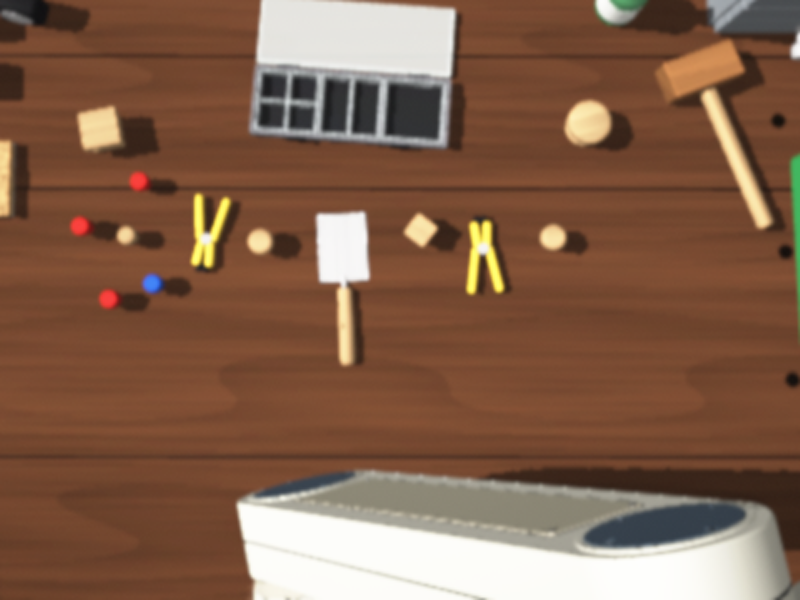

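View pics/scene0c.png

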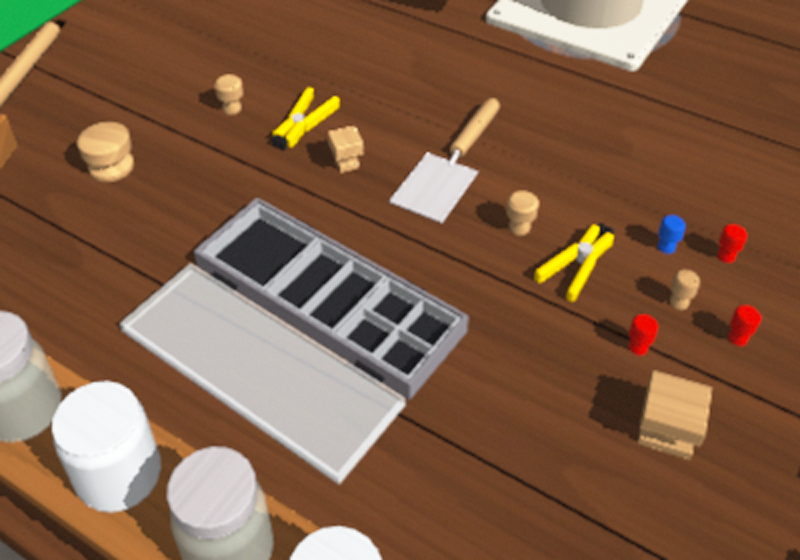

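The top crop shows the large round knob at full-image pixel (404,181), mediums at (386,238) and (240,240), and the small wood knob at (173,237) among three red and one blue decoy. The square knobs are at (160,185) and (320,235). The bins, from +y to -y, run quartered, halved, whole, and the scene view agrees. Next I'll refine the knob heads and the organiser pose, and check them with an overlay.

```bash
cat > m.py <<'E'
from h import *
from scipy.optimize import least_squares
W={"L":(590,-330,28,27,46,25),"Ma":(436,-276,16,23,42,11),"Mb":(432,107,16,23,42,11),"S":(439,284,12,19,38,9)}
def sil(n,x,y,r,z0,z1,rf):
    a=np.linspace(0,2*np.pi,40)
    P=[proj(n,(x+q*np.cos(t),y+q*np.sin(t),z)) for q,zs in((r,(z0,z1-3)),(r-1,(z1,)),(rf,(0,6))) for z in zs for t in a]
    return np.array(P,np.float32)
def wood(im):
    h=cv2.cvtColor(im,cv2.COLOR_RGB2HSV); return ((h[:,:,2]>135)&(h[:,:,0]>8)&(h[:,:,0]<25)&(h[:,:,1]>50)).astype(np.uint8)
def locate(k,ims,g=None):
    x,y,*s=W[k]; x,y=g or (x,y); obs={}
    for n in ims:
        u,v=np.round(sil(n,x,y,*s).mean(0)).astype(int); w=wood(ims[n])
        nl,lab,st,ce=cv2.connectedComponentsWithStats(w); 
        i=min(range(1,nl),key=lambda i:np.hypot(*(ce[i]-(u,v)))+(1e3 if st[i,4]<20 else 0)); obs[n]=(ce[i],st[i])
    def cen(n,p):
        H=cv2.convexHull(sil(n,*p,*s)); M=cv2.moments(H); return np.array([M["m10"],M["m01"]])/M["m00"]
    out={}
    for n in obs: out[n]=least_squares(lambda p:cen(n,p)-obs[n][0],(x,y)).x
    return out,{n:(obs[n][1].tolist(),np.round(cv2.boundingRect(sil(n,*out[n],*s))).tolist()) for n in obs}
E
python3 - <<'E'
from m import *
ims={n:ctrl.get_image(n) for n in("top","scene")}
for k in W:
    o,b=locate(k,ims); print(k,{n:np.round(v,1).tolist() for n,v in o.items()},b)
cx,cy,th=616,-14,np.radians(4)
B={k:[] for k in("bin_quartered","bin_halved","bin_whole")}
# organiser rim: scene+top pinpoints refined by fitting bins row
obs=[]
for i,k in((1,"bin_quartered"),(0,"bin_halved"),(-1,"bin_whole")):
    for n in ims:
        r=ctrl.pinpoint(k,n)
        if r: obs.append((n,i,np.array(r[0]["uv"])))
f=lambda p:np.concatenate([proj(n,(p[0]-86*i*np.sin(p[2]),p[1]+86*i*np.cos(p[2]),4))-uv for n,i,uv in obs])
s=least_squares(f,(cx,cy,-.05)); print(s.x,np.round(s.fun,1)); p=s.x
def draw(p,col,n,im):
    c,q=np.cos(p[2]),np.sin(p[2])
    for hx,hy,z in((47,133,24),(44,130,24)):
        P=[proj(n,(p[0]+c*a-q*b,p[1]+q*a+c*b,z)) for a,b in((-hx,-hy),(hx,-hy),(hx,hy),(-hx,hy))]
        cv2.polylines(im,[np.round(np.array(P)*3).astype(int)],True,col,1)
for n,(x0,y0) in dict(top=(225,140),scene=(175,210)).items():
    im=cv2.resize(ims[n][:,:,::-1],None,fx=3,fy=3,interpolation=2); draw(p,(0,0,255),n,im)
    w=(120,70) if n=="top" else (170,120)
    cv2.imwrite(f"pics/o_{n}.png",im[y0*3:(y0+w[1])*3,x0*3:(x0+w[0])*3])
a=cv2.imread("pics/o_top.png");b=cv2.imread("pics/o_scene.png")
h=np.zeros((570,510,3),np.uint8);h[:210,:360]=a;h[210:,:]=b; cv2.imwrite("pics/o.png",h)
E
```

```text
Traceback (most recent call last):
  File "m.py", line 19, in locate
    for n in obs: out[n]=least_squares(lambda p:cen(n,p)-obs[n][0],(x,y)).x
                         ~~~~~~~~~~~~~^^^^^^^^^^^^^^^^^^^^^^^^^^^^^^^^^^^
  File "m.py", line 19, in <lambda>
    for n in obs: out[n]=least_squares(lambda p:cen(n,p)-obs[n][0],(x,y)).x
                                                ~~~^^^^^
  File "m.py", line 17, in cen
    H=cv2.convexHull(sil(n,*p,*s)); M=cv2.moments(H); return np.array([M["m10"],M["m01"]])/M["m00"]
                     ~~~^^^^^^^^^
  File "m.py", line 6, in sil
    P=[proj(n,(x+q*np.cos(t),y+q*np.sin(t),z)) for q,zs in((r,(z0,z1-3)),(r-1,(z1,)),(rf,(0,6))) for z in zs for t in a]
       ~~~~^^^^^^^^^^^^^^^^^^^^^^^^^^^^^^^^^^^
  File "h.py", line 11, in proj
    K,R,t,_=cal(n); q=K@(R@np.array(p,float)+t); return q[:2]/q[2]
            ~~~^^^
  File "h.py", line 4, in cal
    c=ctrl.get_calibration(n); f=210/np.tan(np.radians(c["fov_y"])/2)
ValueError: time passes only in moves, steps and waits
```

```bash
sed -i 's/^def cal/from functools import lru_cache\n@lru_cache\ndef cal/' h.py; sed -i 's/,(x,y)).x/,(x,y),diff_step=1e-2).x/' m.py
cat > run.py <<'E'
from m import *
ims={n:ctrl.get_image(n) for n in("top","scene")}
for k in W:
    o,b=locate(k,ims); print(k,{n:np.round(v,1).tolist() for n,v in o.items()},b)
cx,cy,th=616,-14,np.radians(4)
obs=[]
for i,k in((1,"bin_quartered"),(0,"bin_halved"),(-1,"bin_whole")):
    for n in ims:
        r=ctrl.pinpoint(k,n)
        if r: obs.append((n,i,np.array(r[0]["uv"])))
f=lambda p:np.concatenate([proj(n,(p[0]-86*i*np.sin(p[2]),p[1]+86*i*np.cos(p[2]),4))-uv for n,i,uv in obs])
s=least_squares(f,(cx,cy,-.05)); print(s.x,np.round(s.fun,1)); p=s.x
def draw(p,col,n,im):
    c,q=np.cos(p[2]),np.sin(p[2])
    for hx,hy,z in((47,133,24),(44,130,24)):
        P=[proj(n,(p[0]+c*a-q*b,p[1]+q*a+c*b,z)) for a,b in((-hx,-hy),(hx,-hy),(hx,hy),(-hx,hy))]
        cv2.polylines(im,[np.round(np.array(P)*3).astype(int)],True,col,1)
h=np.zeros((570,510,3),np.uint8)
for n,(x0,y0,w,hh,r) in dict(top=(225,140,120,70,0),scene=(175,210,170,120,210)).items():
    im=cv2.resize(ims[n][:,:,::-1],None,fx=3,fy=3,interpolation=2); draw(p,(0,0,255),n,im)
    h[r:r+hh*3,:w*3]=im[y0*3:(y0+hh)*3,x0*3:(x0+w)*3]
cv2.imwrite("pics/o.png",h)
E
python3 run.py 2>&1 | tail -20
```

```text
L {'top': [593.3, -329.9], 'scene': [588.2, -331.0]} {'top': ([391, 169, 25, 24, 455], [391, 169, 24, 23]), 'scene': ([129, 181, 28, 30, 647], [128, 179, 29, 32])}
Ma {'top': [437.9, -278.7], 'scene': [433.1, -280.7]} {'top': ([379, 232, 14, 14, 158], [379, 232, 14, 13]), 'scene': ([197, 157, 15, 21, 218], [197, 156, 15, 21])}
Mb {'top': [432.4, 108.8], 'scene': [426.1, 107.0]} {'top': ([233, 233, 13, 15, 158], [232, 233, 14, 14]), 'scene': ([344, 215, 16, 23, 251], [344, 213, 17, 24])}
S {'top': [440.3, 286.5], 'scene': [433.8, 284.9]} {'top': ([168, 232, 10, 11, 83], [167, 232, 11, 11]), 'scene': ([428, 254, 13, 21, 183], [426, 253, 16, 22])}
[ 6.16514661e+02 -1.28414250e+01 -9.71808898e-02] [-0.4 -0.1 -1.1 -0.6  3.  -0.3  2.9  1.2  1.7 -0.8  1.5  1.1]
```

View pics/o.png

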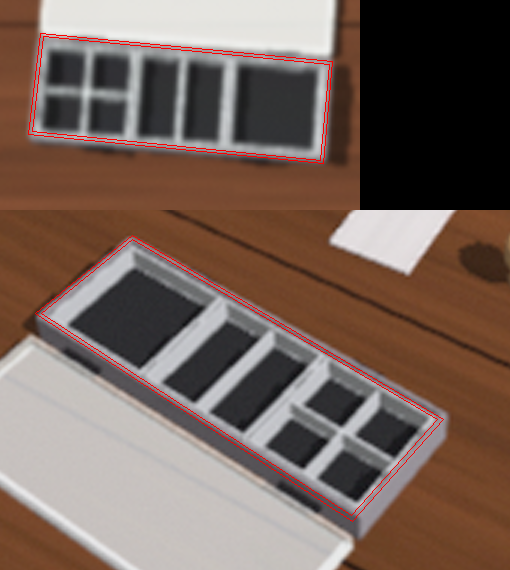

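The overlay fits to about 3 mm, with the box roughly 1–2 mm further +y. I'll use organiser centre (616, -11.5) and yaw about -0.09. Knob positions: L (591,-330), Ma (435.5,-280), Mb (429,108), S (437,286). I'll start with the large knob, closing along organiser x.

{"name": "apply_moves", "arguments": {"targets": [{"tx": 0.038,"ty": 0.023,"tz": -0.008,"spin": 6},{"tx": 0.075,"ty": 0.046,"tz": -0.016,"spin": 12},{"tx": 0.113,"ty": 0.07,"tz": -0.024,"spin": 18},{"tx": 0.151,"ty": 0.093,"tz": -0.032,"spin": 24},{"tx": 0.188,"ty": 0.116,"tz": -0.04,"spin": 30},{"tx": 0.226,"ty": 0.139,"tz": -0.048,"spin": 36},{"tx": 0.264,"ty": 0.163,"tz": -0.056,"spin": 42},{"tx": 0.302,"ty": 0.186,"tz": -0.064,"spin": 48}], "gripper": -1}}

```text
t: 2.3
ee_pos: [442.8, -422.1, 158.5]
orientation: [2.705, 1.597, 0.0]
ft_force: [0.4, -0.9, -0.2]
width: 87.6
grasp_force: 0.0
```

{"name": "apply_moves", "arguments": {"targets": [{"tx": 0.038,"ty": 0.023,"tz": -0.015,"spin": 6},{"tx": 0.076,"ty": 0.047,"tz": -0.03,"spin": 12},{"tx": 0.114,"ty": 0.07,"tz": -0.045,"spin": 18},{"tx": 0.15,"ty": 0.093,"tz": -0.06,"spin": 24},{"tx": 0.15,"ty": 0.093,"tz": -0.07,"spin": 24},{"tx": 0.15,"ty": 0.093,"tz": -0.085,"spin": 24},{"tx": 0.15,"ty": 0.093,"tz": -0.105,"spin": 24},{"tx": 0.15,"ty": 0.093,"tz": -0.125,"spin": 24}]}}

```text
t: 3.1
ee_pos: [590.0, -331.3, 32.8]
orientation: [-2.321, -2.117, 0.001]
ft_force: [-0.3, 0.1, -0.3]
width: 87.8
grasp_force: 0.0
```

{"name": "apply_moves", "arguments": {"targets": [{"tx": 0,"ty": 0,"tz": -0.006,"spin": 0},{"tx": 0,"ty": 0,"tz": -0.012,"spin": 0},{"tx": 0,"ty": 0,"tz": -0.012,"spin": 0},{"tx": 0,"ty": 0,"tz": -0.012,"spin": 0},{"tx": 0,"ty": 0,"tz": -0.012,"spin": 0},{"tx": 0,"ty": 0,"tz": -0.012,"spin": 0},{"tx": 0,"ty": 0,"tz": -0.012,"spin": 0},{"tx": 0,"ty": 0,"tz": -0.012,"spin": 0}]}}

```text
t: 3.9
ee_pos: [591.5, -330.2, 22.0]
orientation: [2.318, 2.12, 0.0]
ft_force: [-0.4, -0.4, -0.4]
width: 87.7
grasp_force: 0.0
```

{"name": "apply_moves", "arguments": {"targets": [{"tx": 0,"ty": 0,"tz": 0,"spin": 0},{"tx": 0,"ty": 0,"tz": 0,"spin": 0},{"tx": 0,"ty": 0,"tz": 0,"spin": 0},{"tx": 0,"ty": 0,"tz": 0,"spin": 0},{"tx": 0,"ty": 0,"tz": 0,"spin": 0},{"tx": 0,"ty": 0,"tz": 0,"spin": 0},{"tx": 0,"ty": 0,"tz": 0,"spin": 0},{"tx": 0,"ty": 0,"tz": 0,"spin": 0}], "gripper": 1}}

```text
t: 4.7
ee_pos: [591.3, -330.2, 21.6]
orientation: [-2.318, -2.12, 0.0]
ft_force: [-0.4, -0.5, -0.3]
width: 55.6
grasp_force: 30.0
```

{"name": "apply_moves", "arguments": {"targets": [{"tx": 0,"ty": 0,"tz": 0.005,"spin": 0},{"tx": 0,"ty": 0,"tz": 0.015,"spin": 0},{"tx": 0,"ty": 0,"tz": 0.03,"spin": 0},{"tx": 0,"ty": 0.005,"tz": 0.045,"spin": 0},{"tx": 0.001,"ty": 0.015,"tz": 0.06,"spin": 0},{"tx": 0.003,"ty": 0.035,"tz": 0.07,"spin": 0},{"tx": 0.005,"ty": 0.06,"tz": 0.075,"spin": 0},{"tx": 0.007,"ty": 0.09,"tz": 0.075,"spin": 0}]}}

```text
t: 5.5
ee_pos: [599.0, -238.6, 98.5]
orientation: [2.317, 2.118, 0.002]
ft_force: [0.4, 0.0, -1.1]
width: 55.4
grasp_force: 30.0
```

{"name": "apply_moves", "arguments": {"targets": [{"tx": 0.002,"ty": 0.03,"tz": 0,"spin": 0},{"tx": 0.004,"ty": 0.06,"tz": 0,"spin": 0},{"tx": 0.006,"ty": 0.085,"tz": 0,"spin": 0},{"tx": 0.008,"ty": 0.11,"tz": 0,"spin": 0},{"tx": 0.009,"ty": 0.13,"tz": 0,"spin": 0},{"tx": 0.01,"ty": 0.14,"tz": 0,"spin": 0},{"tx": 0.01,"ty": 0.143,"tz": 0,"spin": 0},{"tx": 0.01,"ty": 0.143,"tz": 0,"spin": 0}]}}

```text
t: 6.3
ee_pos: [608.4, -96.8, 97.0]
orientation: [2.317, 2.121, 0.0]
ft_force: [-0.1, 0.7, -0.3]
width: 55.7
grasp_force: 30.0
```

{"name": "apply_moves", "arguments": {"targets": [{"tx": 0,"ty": 0,"tz": -0.01,"spin": 0},{"tx": 0,"ty": 0,"tz": -0.025,"spin": 0},{"tx": 0,"ty": 0,"tz": -0.04,"spin": 0},{"tx": 0,"ty": 0,"tz": -0.05,"spin": 0},{"tx": 0,"ty": 0,"tz": -0.058,"spin": 0},{"tx": 0,"ty": 0,"tz": -0.063,"spin": 0},{"tx": 0,"ty": 0,"tz": -0.066,"spin": 0},{"tx": 0,"ty": 0,"tz": -0.067,"spin": 0}]}}

```text
t: 7.1
ee_pos: [608.4, -97.3, 29.5]
orientation: [-2.318, -2.12, -0.0]
ft_force: [0.7, 1.4, -0.5]
width: 55.1
grasp_force: 30.0
```

{"name": "apply_moves", "arguments": {"targets": [{"tx": 0,"ty": 0,"tz": -0.001,"spin": 0},{"tx": 0,"ty": 0,"tz": -0.001,"spin": 0},{"tx": 0,"ty": 0,"tz": -0.001,"spin": 0},{"tx": 0,"ty": 0,"tz": -0.001,"spin": 0},{"tx": 0,"ty": 0,"tz": -0.001,"spin": 0},{"tx": 0,"ty": 0,"tz": -0.001,"spin": 0},{"tx": 0,"ty": 0,"tz": -0.001,"spin": 0},{"tx": 0,"ty": 0,"tz": -0.001,"spin": 0}]}}

```text
t: 7.9
ee_pos: [608.3, -97.3, 28.7]
orientation: [-2.318, -2.12, 0.0]
ft_force: [0.0, 0.3, 0.9]
width: 55.1
grasp_force: 30.0
```

{"name": "apply_moves", "arguments": {"targets": [{"tx": 0,"ty": 0,"tz": 0,"spin": 0},{"tx": 0,"ty": 0,"tz": 0,"spin": 0},{"tx": 0,"ty": 0,"tz": 0,"spin": 0},{"tx": 0,"ty": 0,"tz": 0,"spin": 0},{"tx": 0,"ty": 0,"tz": 0,"spin": 0},{"tx": 0,"ty": 0,"tz": 0,"spin": 0},{"tx": 0,"ty": 0,"tz": 0,"spin": 0},{"tx": 0,"ty": 0,"tz": 0,"spin": 0}], "gripper": -0.9}}

```text
t: 8.7
ee_pos: [608.3, -97.2, 28.7]
orientation: [-2.318, -2.12, -0.0]
ft_force: [-0.5, -0.0, -0.0]
width: 83.4
grasp_force: 0.0
```

{"name": "apply_moves", "arguments": {"targets": [{"tx": 0,"ty": 0,"tz": 0.01,"spin": 0},{"tx": 0,"ty": 0,"tz": 0.025,"spin": 0},{"tx": 0,"ty": 0,"tz": 0.045,"spin": 0},{"tx": -0.01,"ty": -0.01,"tz": 0.06,"spin": 0},{"tx": -0.03,"ty": -0.033,"tz": 0.07,"spin": 0},{"tx": -0.06,"ty": -0.063,"tz": 0.07,"spin": 0},{"tx": -0.09,"ty": -0.095,"tz": 0.07,"spin": 0},{"tx": -0.12,"ty": -0.127,"tz": 0.07,"spin": 0}]}}

```text
t: 9.5
ee_pos: [487.8, -225.3, 100.3]
orientation: [2.316, 2.12, 0.001]
ft_force: [0.2, -0.5, -0.4]
width: 83.3
grasp_force: 0.0
```

{"name": "apply_moves", "arguments": {"targets": [{"tx": -0.018,"ty": -0.019,"tz": 0,"spin": 0},{"tx": -0.036,"ty": -0.038,"tz": 0,"spin": 0},{"tx": -0.049,"ty": -0.052,"tz": 0,"spin": 0},{"tx": -0.053,"ty": -0.056,"tz": -0.01,"spin": 0},{"tx": -0.053,"ty": -0.056,"tz": -0.027,"spin": 0},{"tx": -0.053,"ty": -0.056,"tz": -0.045,"spin": 0},{"tx": -0.053,"ty": -0.056,"tz": -0.063,"spin": 0},{"tx": -0.053,"ty": -0.056,"tz": -0.079,"spin": 0}], "gripper": -0.6}}

```text
t: 10.3
ee_pos: [435.9, -279.9, 19.0]
orientation: [2.318, 2.12, 0.0]
ft_force: [0.6, -0.1, -0.1]
width: 70.5
grasp_force: 0.0
```

{"name": "apply_moves", "arguments": {"targets": [{"tx": 0,"ty": 0,"tz": 0,"spin": 0},{"tx": 0,"ty": 0,"tz": 0,"spin": 0},{"tx": 0,"ty": 0,"tz": 0,"spin": 0},{"tx": 0,"ty": 0,"tz": 0,"spin": 0},{"tx": 0,"ty": 0,"tz": 0,"spin": 0},{"tx": 0,"ty": 0,"tz": 0,"spin": 0},{"tx": 0,"ty": 0,"tz": 0,"spin": 0},{"tx": 0,"ty": 0,"tz": 0,"spin": 0}], "gripper": 1}}

```text
t: 11.1
ee_pos: [435.8, -280.6, 20.3]
orientation: [2.318, 2.119, 0.0]
ft_force: [-0.2, 0.5, 6.4]
width: 31.0
grasp_force: 30.0
```

{"name": "apply_moves", "arguments": {"targets": [{"tx": 0,"ty": 0,"tz": 0.005,"spin": 0},{"tx": 0,"ty": 0,"tz": 0.015,"spin": 0},{"tx": 0,"ty": 0,"tz": 0.035,"spin": 0},{"tx": 0,"ty": 0,"tz": 0.055,"spin": 0},{"tx": 0.007,"ty": 0.01,"tz": 0.075,"spin": 0},{"tx": 0.018,"ty": 0.025,"tz": 0.09,"spin": 0},{"tx": 0.036,"ty": 0.05,"tz": 0.1,"spin": 0},{"tx": 0.054,"ty": 0.075,"tz": 0.1,"spin": 0}]}}

```text
t: 11.9
ee_pos: [490.6, -205.2, 122.0]
orientation: [2.317, 2.117, 0.002]
ft_force: [0.2, 0.1, -0.2]
width: 31.3
grasp_force: 30.0
```

{"name": "apply_moves", "arguments": {"targets": [{"tx": 0.02,"ty": 0.028,"tz": 0,"spin": 0},{"tx": 0.041,"ty": 0.057,"tz": 0,"spin": 0},{"tx": 0.062,"ty": 0.086,"tz": 0,"spin": 0},{"tx": 0.083,"ty": 0.115,"tz": 0,"spin": 0},{"tx": 0.104,"ty": 0.144,"tz": 0,"spin": 0},{"tx": 0.118,"ty": 0.164,"tz": 0,"spin": 0},{"tx": 0.125,"ty": 0.174,"tz": 0,"spin": 0},{"tx": 0.125,"ty": 0.174,"tz": 0,"spin": 0}]}}

```text
t: 12.7
ee_pos: [614.8, -30.3, 120.0]
orientation: [2.316, 2.122, 0.0]
ft_force: [0.6, 0.9, -0.4]
width: 31.1
grasp_force: 30.0
```

{"name": "apply_moves", "arguments": {"targets": [{"tx": 0,"ty": 0,"tz": -0.01,"spin": 0},{"tx": 0,"ty": 0,"tz": -0.03,"spin": 0},{"tx": 0,"ty": 0,"tz": -0.05,"spin": 0},{"tx": 0,"ty": 0,"tz": -0.065,"spin": 0},{"tx": 0,"ty": 0,"tz": -0.075,"spin": 0},{"tx": 0,"ty": 0,"tz": -0.08,"spin": 0},{"tx": 0,"ty": 0,"tz": -0.08,"spin": 0},{"tx": 0,"ty": 0,"tz": -0.08,"spin": 0}]}}

```text
t: 13.5
ee_pos: [614.7, -31.4, 40.1]
orientation: [2.318, 2.12, 0.001]
ft_force: [0.5, -0.5, 0.8]
width: 30.9
grasp_force: 30.0
```

```bash
cat > look.py <<'E'
import sys; from h import *
h=np.zeros((540,600,3),np.uint8)
for n,(x0,y0,w,hh,r) in dict(top=(210,140,150,80,0),scene=(165,190,200,100,240)).items():
    im=cv2.resize(ctrl.get_image(n)[y0:y0+hh,x0:x0+w,::-1],None,fx=3,fy=3,interpolation=2); h[r:r+hh*3,:w*3]=im
cv2.imwrite(f"pics/{sys.argv[1]}.png",h); print(ctrl.get_obs()["ee_pos"])
E
python3 look.py a
```

```text
[614.92810097 -31.2581515   40.45423729]
```

View pics/a.png

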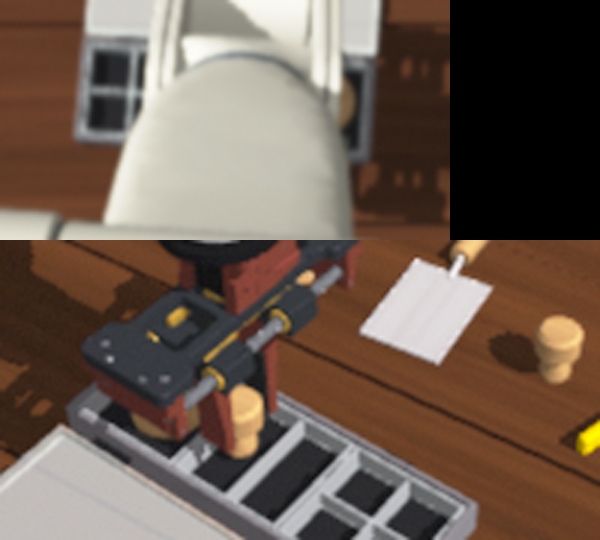

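The large knob is in the whole bin, and the medium hangs over the near-whole half of the halved bin, with its foot at about (240,455) in the crop. Next is lowering it.

{"name": "apply_moves", "arguments": {"targets": [{"tx": 0,"ty": 0,"tz": -0.003,"spin": 0},{"tx": 0,"ty": 0,"tz": -0.006,"spin": 0},{"tx": 0,"ty": 0,"tz": -0.009,"spin": 0},{"tx": 0,"ty": 0,"tz": -0.012,"spin": 0},{"tx": 0,"ty": 0,"tz": -0.013,"spin": 0},{"tx": 0,"ty": 0,"tz": -0.013,"spin": 0},{"tx": 0,"ty": 0,"tz": -0.013,"spin": 0},{"tx": 0,"ty": 0,"tz": -0.013,"spin": 0}]}}

```text
t: 14.4
ee_pos: [614.2, -31.2, 26.8]
orientation: [-2.318, -2.12, 0.0]
ft_force: [-1.9, 1.1, 2.9]
width: 31.1
grasp_force: 30.0
```

{"name": "apply_moves", "arguments": {"targets": [{"tx": 0,"ty": 0,"tz": 0,"spin": 0},{"tx": 0,"ty": 0,"tz": 0,"spin": 0},{"tx": 0,"ty": 0,"tz": 0,"spin": 0},{"tx": 0,"ty": 0,"tz": 0,"spin": 0},{"tx": 0,"ty": 0,"tz": 0,"spin": 0},{"tx": 0,"ty": 0,"tz": 0,"spin": 0},{"tx": 0,"ty": 0,"tz": 0,"spin": 0},{"tx": 0,"ty": 0,"tz": 0,"spin": 0}], "gripper": -0.4}}

```text
t: 15.2
ee_pos: [614.4, -31.2, 26.7]
orientation: [2.318, 2.12, 0.0]
ft_force: [-0.1, 0.2, 0.2]
width: 61.6
grasp_force: 0.0
```

{"name": "apply_moves", "arguments": {"targets": [{"tx": 0,"ty": 0,"tz": 0.01,"spin": 0},{"tx": 0,"ty": 0,"tz": 0.03,"spin": 0},{"tx": 0,"ty": 0,"tz": 0.055,"spin": 0},{"tx": -0.01,"ty": 0.008,"tz": 0.075,"spin": 0},{"tx": -0.03,"ty": 0.022,"tz": 0.08,"spin": 0},{"tx": -0.055,"ty": 0.041,"tz": 0.08,"spin": 0},{"tx": -0.08,"ty": 0.06,"tz": 0.08,"spin": 0},{"tx": -0.105,"ty": 0.079,"tz": 0.08,"spin": 0}]}}

```text
t: 16.0
ee_pos: [508.6, 48.3, 107.6]
orientation: [2.318, 2.119, 0.002]
ft_force: [-0.3, -0.2, 0.2]
width: 61.6
grasp_force: 0.0
```

{"name": "apply_moves", "arguments": {"targets": [{"tx": -0.027,"ty": 0.02,"tz": 0,"spin": 0},{"tx": -0.053,"ty": 0.04,"tz": 0,"spin": 0},{"tx": -0.072,"ty": 0.054,"tz": 0,"spin": 0},{"tx": -0.08,"ty": 0.06,"tz": -0.01,"spin": 0},{"tx": -0.08,"ty": 0.06,"tz": -0.03,"spin": 0},{"tx": -0.08,"ty": 0.06,"tz": -0.05,"spin": 0},{"tx": -0.08,"ty": 0.06,"tz": -0.07,"spin": 0},{"tx": -0.08,"ty": 0.06,"tz": -0.087,"spin": 0}], "gripper": -0.6}}

```text
t: 16.8
ee_pos: [429.7, 107.9, 19.5]
orientation: [2.318, 2.12, 0.001]
ft_force: [-0.0, -0.6, -0.3]
width: 70.5
grasp_force: 0.0
```

{"name": "apply_moves", "arguments": {"targets": [{"tx": 0,"ty": 0,"tz": 0,"spin": 0},{"tx": 0,"ty": 0,"tz": 0,"spin": 0},{"tx": 0,"ty": 0,"tz": 0,"spin": 0},{"tx": 0,"ty": 0,"tz": 0,"spin": 0},{"tx": 0,"ty": 0,"tz": 0,"spin": 0},{"tx": 0,"ty": 0,"tz": 0,"spin": 0},{"tx": 0,"ty": 0,"tz": 0,"spin": 0},{"tx": 0,"ty": 0,"tz": 0,"spin": 0}], "gripper": 1}}

```text
t: 17.6
ee_pos: [429.9, 107.8, 20.2]
orientation: [2.318, 2.12, 0.001]
ft_force: [-0.4, 0.0, 7.5]
width: 31.1
grasp_force: 30.0
```

{"name": "apply_moves", "arguments": {"targets": [{"tx": 0,"ty": 0,"tz": 0.005,"spin": 0},{"tx": 0,"ty": 0,"tz": 0.015,"spin": 0},{"tx": 0,"ty": 0,"tz": 0.035,"spin": 0},{"tx": 0,"ty": 0,"tz": 0.055,"spin": 0},{"tx": 0.01,"ty": -0.005,"tz": 0.075,"spin": 0},{"tx": 0.025,"ty": -0.013,"tz": 0.09,"spin": 0},{"tx": 0.045,"ty": -0.024,"tz": 0.1,"spin": 0},{"tx": 0.065,"ty": -0.034,"tz": 0.1,"spin": 0}]}}

```text
t: 18.4
ee_pos: [495.9, 73.5, 122.0]
orientation: [2.317, 2.119, 0.004]
ft_force: [0.1, -0.2, -0.4]
width: 31.3
grasp_force: 30.0
```

{"name": "apply_moves", "arguments": {"targets": [{"tx": 0.022,"ty": -0.012,"tz": 0,"spin": 0},{"tx": 0.044,"ty": -0.023,"tz": 0,"spin": 0},{"tx": 0.066,"ty": -0.035,"tz": 0,"spin": 0},{"tx": 0.088,"ty": -0.046,"tz": 0,"spin": 0},{"tx": 0.108,"ty": -0.057,"tz": 0,"spin": 0},{"tx": 0.119,"ty": -0.063,"tz": 0,"spin": 0},{"tx": 0.123,"ty": -0.065,"tz": 0,"spin": 0},{"tx": 0.123,"ty": -0.065,"tz": 0,"spin": 0}]}}

```text
t: 19.2
ee_pos: [617.0, 8.8, 119.7]
orientation: [-2.318, -2.119, 0.0]
ft_force: [-0.5, -0.3, 0.1]
width: 31.2
grasp_force: 30.0
```

{"name": "apply_moves", "arguments": {"targets": [{"tx": 0,"ty": 0,"tz": -0.01,"spin": 0},{"tx": 0,"ty": 0,"tz": -0.03,"spin": 0},{"tx": 0,"ty": 0,"tz": -0.05,"spin": 0},{"tx": 0,"ty": 0,"tz": -0.065,"spin": 0},{"tx": 0,"ty": 0,"tz": -0.075,"spin": 0},{"tx": 0,"ty": 0,"tz": -0.08,"spin": 0},{"tx": 0,"ty": 0,"tz": -0.08,"spin": 0},{"tx": 0,"ty": 0,"tz": -0.08,"spin": 0}]}}

```text
t: 20.0
ee_pos: [617.7, 8.8, 40.1]
orientation: [2.318, 2.12, 0.001]
ft_force: [0.5, -1.1, -1.0]
width: 31.2
grasp_force: 30.0
```

```bash
python3 look.py b
```

```text
[617.95466732   8.74672926  40.45209034]
```

View pics/b.png

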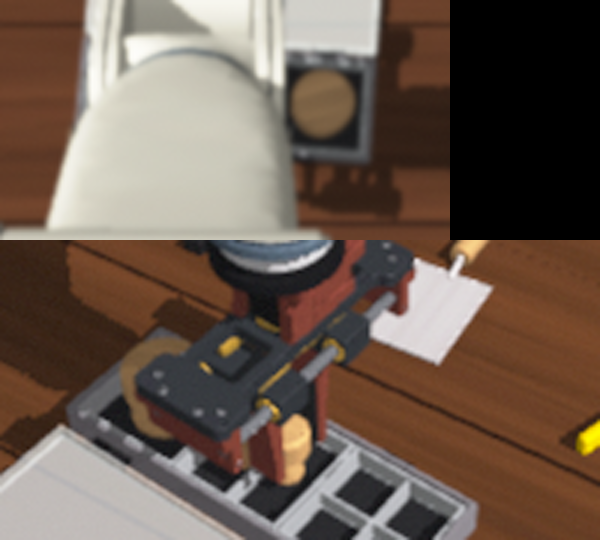

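The large knob stands well centred at (322,103) in the crop, and the second medium hangs over the other half, with its foot at (290,478).

{"name": "apply_moves", "arguments": {"targets": [{"tx": 0,"ty": 0,"tz": -0.003,"spin": 0},{"tx": 0,"ty": 0,"tz": -0.006,"spin": 0},{"tx": 0,"ty": 0,"tz": -0.009,"spin": 0},{"tx": 0,"ty": 0,"tz": -0.012,"spin": 0},{"tx": 0,"ty": 0,"tz": -0.013,"spin": 0},{"tx": 0,"ty": 0,"tz": -0.013,"spin": 0},{"tx": 0,"ty": 0,"tz": -0.013,"spin": 0},{"tx": 0,"ty": 0,"tz": -0.013,"spin": 0}]}}

```text
t: 20.9
ee_pos: [617.2, 8.7, 26.8]
orientation: [-2.318, -2.12, 0.0]
ft_force: [-1.5, -0.5, 4.8]
width: 31.3
grasp_force: 30.0
```

{"name": "apply_moves", "arguments": {"targets": [{"tx": 0,"ty": 0,"tz": 0,"spin": 0},{"tx": 0,"ty": 0,"tz": 0,"spin": 0},{"tx": 0,"ty": 0,"tz": 0,"spin": 0},{"tx": 0,"ty": 0,"tz": 0,"spin": 0},{"tx": 0,"ty": 0,"tz": 0,"spin": 0},{"tx": 0,"ty": 0,"tz": 0,"spin": 0},{"tx": 0,"ty": 0,"tz": 0,"spin": 0},{"tx": 0,"ty": 0,"tz": 0,"spin": 0}], "gripper": -0.4}}

```text
t: 21.7
ee_pos: [617.3, 8.7, 26.7]
orientation: [-2.318, -2.12, -0.0]
ft_force: [0.4, -0.0, 0.8]
width: 61.8
grasp_force: 0.0
```

{"name": "apply_moves", "arguments": {"targets": [{"tx": 0,"ty": 0,"tz": 0.01,"spin": 0},{"tx": 0,"ty": 0,"tz": 0.03,"spin": 0},{"tx": 0,"ty": 0,"tz": 0.055,"spin": 0},{"tx": -0.01,"ty": 0.015,"tz": 0.075,"spin": 0},{"tx": -0.026,"ty": 0.04,"tz": 0.08,"spin": 0},{"tx": -0.046,"ty": 0.07,"tz": 0.08,"spin": 0},{"tx": -0.066,"ty": 0.1,"tz": 0.08,"spin": 0},{"tx": -0.086,"ty": 0.13,"tz": 0.08,"spin": 0}]}}

```text
t: 22.5
ee_pos: [530.8, 139.7, 107.6]
orientation: [2.319, 2.119, 0.002]
ft_force: [0.1, 0.3, 0.6]
width: 61.4
grasp_force: 0.0
```

{"name": "apply_moves", "arguments": {"targets": [{"tx": -0.02,"ty": 0.031,"tz": 0,"spin": 0},{"tx": -0.04,"ty": 0.062,"tz": 0,"spin": 0},{"tx": -0.06,"ty": 0.094,"tz": 0,"spin": 0},{"tx": -0.08,"ty": 0.125,"tz": 0,"spin": 0},{"tx": -0.092,"ty": 0.143,"tz": 0,"spin": 0},{"tx": -0.094,"ty": 0.147,"tz": -0.01,"spin": 0},{"tx": -0.094,"ty": 0.147,"tz": -0.03,"spin": 0},{"tx": -0.094,"ty": 0.147,"tz": -0.045,"spin": 0}], "gripper": -0.25}}

```text
t: 23.3
ee_pos: [437.6, 285.5, 61.0]
orientation: [2.318, 2.12, 0.001]
ft_force: [-0.2, 0.1, -0.1]
width: 55.1
grasp_force: 0.0
```

```bash
python3 - <<'E'
from h import *
a=ctrl.get_image("scene")[190:320,350:500,::-1]; cv2.imwrite("pics/c.png",cv2.resize(a,None,fx=4,fy=4,interpolation=2)); print(ctrl.get_obs()["ee_pos"])
E
```

```text
[436.46028673 284.50328187  59.00581602]
```

View pics/c.png

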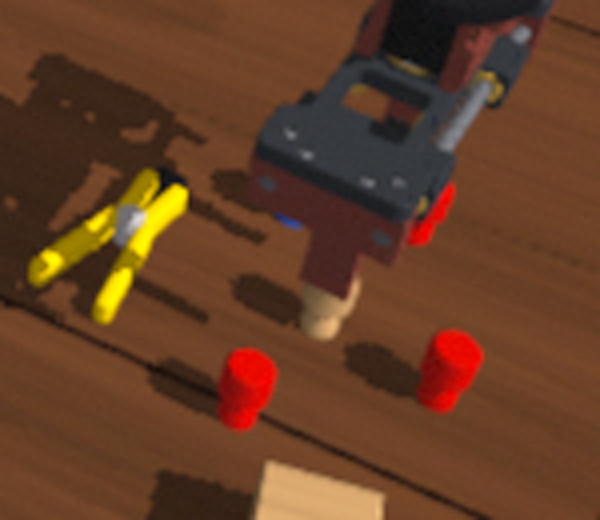

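The gripper is centred over the pale small knob (foot at (320,322) in the crop) and clear of the red and blue decoys. I'll descend 43 mm and close.

{"name": "apply_moves", "arguments": {"targets": [{"tx": 0,"ty": 0,"tz": -0.01,"spin": 0},{"tx": 0,"ty": 0,"tz": -0.02,"spin": 0},{"tx": 0,"ty": 0,"tz": -0.03,"spin": 0},{"tx": 0,"ty": 0,"tz": -0.038,"spin": 0},{"tx": 0,"ty": 0,"tz": -0.043,"spin": 0},{"tx": 0,"ty": 0,"tz": -0.043,"spin": 0},{"tx": 0,"ty": 0,"tz": -0.043,"spin": 0},{"tx": 0,"ty": 0,"tz": -0.043,"spin": 0}]}}

```text
t: 24.15
ee_pos: [437.6, 285.9, 19.0]
orientation: [2.318, 2.12, 0.001]
ft_force: [-0.2, 0.0, -0.1]
width: 54.8
grasp_force: 0.0
```

{"name": "apply_moves", "arguments": {"targets": [{"tx": 0,"ty": 0,"tz": 0,"spin": 0},{"tx": 0,"ty": 0,"tz": 0,"spin": 0},{"tx": 0,"ty": 0,"tz": 0,"spin": 0},{"tx": 0,"ty": 0,"tz": 0,"spin": 0},{"tx": 0,"ty": 0,"tz": 0,"spin": 0},{"tx": 0,"ty": 0,"tz": 0,"spin": 0},{"tx": 0,"ty": 0,"tz": 0,"spin": 0},{"tx": 0,"ty": 0,"tz": 0,"spin": 0}], "gripper": 1}}

```text
t: 24.95
ee_pos: [437.3, 285.8, 18.7]
orientation: [-2.318, -2.12, -0.0]
ft_force: [0.2, -0.2, 0.9]
width: 22.9
grasp_force: 30.0
```

{"name": "apply_moves", "arguments": {"targets": [{"tx": 0,"ty": 0,"tz": 0.005,"spin": 0},{"tx": 0,"ty": 0,"tz": 0.015,"spin": 0},{"tx": 0,"ty": 0,"tz": 0.035,"spin": 0},{"tx": 0,"ty": 0,"tz": 0.055,"spin": 0},{"tx": 0.008,"ty": -0.009,"tz": 0.075,"spin": 0},{"tx": 0.019,"ty": -0.021,"tz": 0.09,"spin": 0},{"tx": 0.035,"ty": -0.04,"tz": 0.1,"spin": 0},{"tx": 0.053,"ty": -0.06,"tz": 0.1,"spin": 0}]}}

```text
t: 25.75
ee_pos: [491.6, 225.8, 121.2]
orientation: [2.317, 2.12, 0.005]
ft_force: [0.5, 0.8, 0.3]
width: 23.1
grasp_force: 30.0
```

{"name": "apply_moves", "arguments": {"targets": [{"tx": 0.019,"ty": -0.021,"tz": 0,"spin": 0},{"tx": 0.038,"ty": -0.043,"tz": 0,"spin": 0},{"tx": 0.058,"ty": -0.066,"tz": 0,"spin": 0},{"tx": 0.078,"ty": -0.088,"tz": 0,"spin": 0},{"tx": 0.098,"ty": -0.111,"tz": 0,"spin": 0},{"tx": 0.11,"ty": -0.125,"tz": 0,"spin": 0},{"tx": 0.115,"ty": -0.13,"tz": 0,"spin": 0},{"tx": 0.115,"ty": -0.13,"tz": 0,"spin": 0}]}}

```text
t: 26.55
ee_pos: [605.5, 95.5, 118.9]
orientation: [-2.319, -2.119, -0.0]
ft_force: [-0.4, -0.2, -0.1]
width: 23.2
grasp_force: 30.0
```

{"name": "apply_moves", "arguments": {"targets": [{"tx": 0,"ty": 0,"tz": -0.01,"spin": 0},{"tx": 0,"ty": 0,"tz": -0.03,"spin": 0},{"tx": 0,"ty": 0,"tz": -0.05,"spin": 0},{"tx": 0,"ty": 0,"tz": -0.065,"spin": 0},{"tx": 0,"ty": 0,"tz": -0.075,"spin": 0},{"tx": 0,"ty": 0,"tz": -0.08,"spin": 0},{"tx": 0,"ty": 0,"tz": -0.08,"spin": 0},{"tx": 0,"ty": 0,"tz": -0.08,"spin": 0}]}}

```text
t: 27.35
ee_pos: [605.7, 95.9, 39.1]
orientation: [2.318, 2.12, 0.001]
ft_force: [0.3, -0.4, 0.9]
width: 23.2
grasp_force: 30.0
```

```bash
python3 look.py d
```

```text
[605.92595135  95.82780569  39.43656261]
```

View pics/d.png

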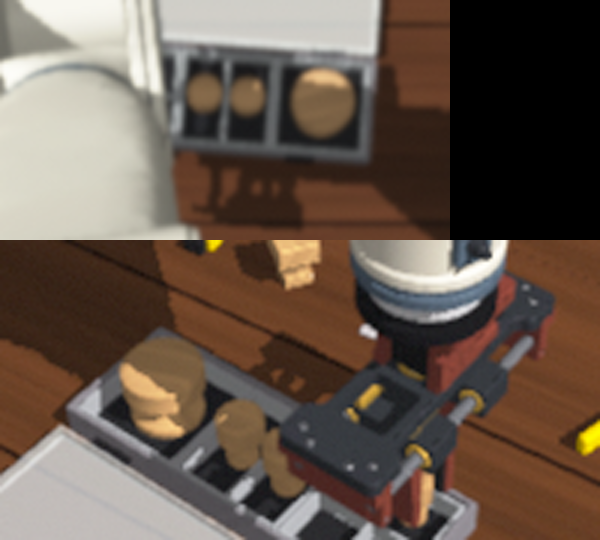

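The large and both medium knobs stand upright in their pockets, at (322,103), (248,97) and (204,93) in the crop. The small knob hangs over the outer near pocket, so I'll lower and release it.

{"name": "apply_moves", "arguments": {"targets": [{"tx": 0,"ty": 0,"tz": -0.003,"spin": 0},{"tx": 0,"ty": 0,"tz": -0.006,"spin": 0},{"tx": 0,"ty": 0,"tz": -0.009,"spin": 0},{"tx": 0,"ty": 0,"tz": -0.012,"spin": 0},{"tx": 0,"ty": 0,"tz": -0.013,"spin": 0},{"tx": 0,"ty": 0,"tz": -0.013,"spin": 0},{"tx": 0,"ty": 0,"tz": -0.013,"spin": 0},{"tx": 0,"ty": 0,"tz": -0.013,"spin": 0}]}}

```text
t: 28.25
ee_pos: [605.4, 95.8, 25.7]
orientation: [2.318, 2.12, 0.0]
ft_force: [0.4, 0.1, 0.3]
width: 23.0
grasp_force: 30.0
```

{"name": "apply_moves", "arguments": {"targets": [{"tx": 0,"ty": 0,"tz": 0,"spin": 0},{"tx": 0,"ty": 0,"tz": 0,"spin": 0},{"tx": 0,"ty": 0,"tz": 0,"spin": 0},{"tx": 0,"ty": 0,"tz": 0,"spin": 0},{"tx": 0,"ty": 0,"tz": 0,"spin": 0},{"tx": 0,"ty": 0,"tz": 0,"spin": 0},{"tx": 0,"ty": 0,"tz": 0,"spin": 0},{"tx": 0,"ty": 0,"tz": 0,"spin": 0}], "gripper": -0.2}}

```text
t: 29.05
ee_pos: [605.3, 95.7, 25.7]
orientation: [2.318, 2.12, 0.0]
ft_force: [0.7, -0.2, 0.2]
width: 52.8
grasp_force: 0.0
```

{"name": "apply_moves", "arguments": {"targets": [{"tx": 0,"ty": 0,"tz": 0.01,"spin": 0},{"tx": 0,"ty": 0,"tz": 0.03,"spin": 0},{"tx": 0,"ty": 0,"tz": 0.06,"spin": 0},{"tx": 0,"ty": 0.01,"tz": 0.09,"spin": 0},{"tx": -0.02,"ty": 0.03,"tz": 0.12,"spin": 0},{"tx": -0.05,"ty": 0.06,"tz": 0.14,"spin": 0},{"tx": -0.08,"ty": 0.09,"tz": 0.15,"spin": 0},{"tx": -0.11,"ty": 0.12,"tz": 0.15,"spin": 0}]}}

```text
t: 29.85
ee_pos: [495.4, 217.0, 178.3]
orientation: [2.318, 2.118, 0.006]
ft_force: [-0.0, 0.3, -0.5]
width: 52.4
grasp_force: 0.0
```

{"name": "apply_moves", "arguments": {"targets": [{"tx": -0.02,"ty": 0.02,"tz": 0,"spin": 0},{"tx": -0.04,"ty": 0.04,"tz": 0,"spin": 0},{"tx": -0.06,"ty": 0.06,"tz": 0,"spin": 0},{"tx": -0.07,"ty": 0.08,"tz": 0,"spin": 0},{"tx": -0.08,"ty": 0.1,"tz": 0,"spin": 0},{"tx": -0.08,"ty": 0.11,"tz": 0,"spin": 0},{"tx": -0.08,"ty": 0.11,"tz": 0,"spin": 0},{"tx": -0.08,"ty": 0.11,"tz": 0,"spin": 0}]}}

```text
t: 30.65
ee_pos: [415.7, 325.4, 175.8]
orientation: [2.318, 2.12, 0.0]
ft_force: [-0.2, -0.7, 0.3]
width: 53.0
grasp_force: 0.0
```

```bash
python3 look.py e
```

```text
[415.69636334 324.9235409  175.65349781]
```

View pics/e.png

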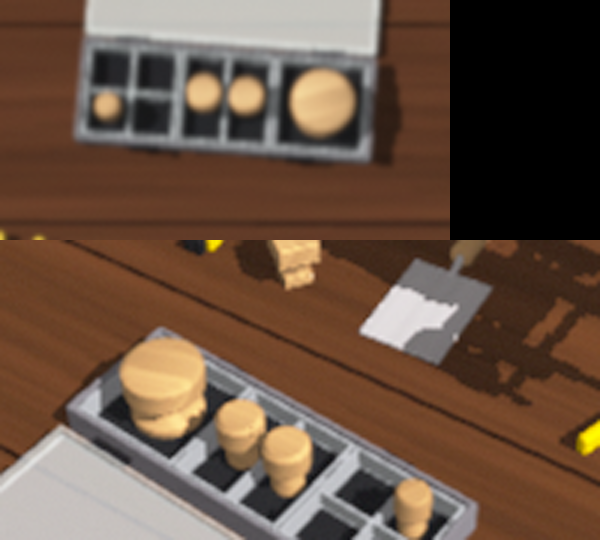

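All four knobs stand upright in their pockets: small at (107,104), mediums at (203,92) and (246,95), large at (322,102) in the top crop. The square medium knob is undisturbed, so I'm handing the job in.

```bash
python3 -c "
from workcell import ctrl
print(ctrl.close_job())"
```

```text
the job is handed in; nothing more can be done
None
```

The job is handed in at about 31 s of the 106 s allowed: the final pictures show all four round knobs upright in their assigned bins, and neither square knob was touched (the large one was outside that last view); no verdict was returned.

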